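# Turn a settled paint bottle over in the turning stand

### The job

The turquoise paint has settled: take the closed turquoise bottle out of the crate and slide it, upright, all the way into the cradle of the turning stand; the cradle must be level for this, swung back against its upright stop. Turn the cradle (it has a red handle) right over so that the bottle is fully upside down, keep it so for a good second, then turn it back until the bottle stands upright in the level cradle, and let go. Do not knock over or shove aside the other bottles, the brush pot or the ink jar.

Things in the scene. Friction and masses are not known exactly. Their poses are not given: they have to be found in the camera images.
- turquoise: THE bottle to turn over: turquoise round plastic bottle with a white cap; body 60 mm diameter x 70 mm tall with a flat shoulder, cap 34 mm diameter x 42 mm tall standing on the shoulder (112 mm in all); 0.15-0.3 kg. Origin: centre of the underside, z up towards the cap. The cap's top also shows a turquoise disc. It stands in the crate.
- violet: Bystander: violet round plastic bottle with a white cap; body 60 mm diameter x 70 mm tall with a flat shoulder, cap 34 mm diameter x 42 mm tall standing on the shoulder (112 mm in all); 0.15-0.3 kg. Origin: centre of the underside, z up towards the cap. 
- ochre: Bystander: ochre-yellow round plastic bottle with a white cap; body 60 mm diameter x 70 mm tall with a flat shoulder, cap 34 mm diameter x 42 mm tall standing on the shoulder (112 mm in all); 0.15-0.3 kg. Origin: centre of the underside, z up towards the cap. 
- black: Bystander: black round plastic bottle with a white cap; body 60 mm diameter x 70 mm tall with a flat shoulder, cap 34 mm diameter x 42 mm tall standing on the shoulder (112 mm in all); 0.15-0.3 kg. Origin: centre of the underside, z up towards the cap. 
- crate: fixed open plywood crate 196 x 196 mm, 45 mm tall, walls and floor 6 mm; its four bottles stand at about (+-44, +-44) mm in its frame. Origin: centre of the underside; x and y along its walls. It is on the left or right of the stand, the caddy on the other side.
- caddy: fixed plywood board 196 x 196 mm with paint jars up to 105 mm tall and a pot of brushes (200 mm tall, at +50,+50 mm in its frame). Origin: centre of the underside.
- stand: turning stand, fixed: grey foot 170 x 170 x 12 mm (centre 20 mm behind the origin), post at the back (72 to 94 mm behind the origin, 50 mm wide, 120 mm tall). Origin: on the table under the middle of the cradle. x points from the cradle's open front (robot side) to its back; the axle runs along this x, 100 mm above the table.
- cradle (a joint): turn of the aluminium cradle about the axle, rad: 0 = level, upright (stop), 3.14 = upside down (stop). Growing angle lifts the handle from the stand's +y side over the top to its -y side; it stays where left. The cradle is a cage, open only at the front and along a slot in its top: 72 mm wide inside, cheeks 6 mm, floor from 34 mm before to 34 mm behind the middle, 50 mm below the axle.
- seat (a point): where the centre of the bottle's underside belongs, on the cradle's floor, 2 mm short of the bottle touching the back wall; turns with the cradle; axes as the stand's when level. Above it the cradle's top is a fork: two 4 mm prongs, underside 76 mm above the floor (bottle shoulder: 70 mm), slot 48 mm wide, open at the front; the cap stands up through it; upside down, the prongs hold the shoulder.
- handle (a point): grip point of the red round handle: a bar 18 mm in diameter, parallel to the axle and 105 mm from it; it runs from 34 mm in front of this point to 42 mm behind it, where the 16 mm wide crank arm joins it to the axle. Turns with the cradle.
- brush_pot: Bystander: loose blue ceramic pot with brushes, 68 mm diameter, 165 mm tall. Origin: centre of the underside.
- ink_jar: Bystander: loose glass jar of black, 60 mm diameter, 68 mm tall. Origin: centre of the underside.

How it is judged:
On the way, in this order (a step that is already met when the one before it is completed fails the run):
1. the turquoise bottle stands upright, all the way in the level cradle (distance between turquoise and seat below 0.02 m and value of joint cradle below 0.15 rad and angle between turquoise's own z axis and vertical below 0.15 rad), for 0.2 s.
2. the cradle is turned right over with the bottle in it, upside down, for 0.8 s (distance between turquoise and seat below 0.024 m and value of joint cradle above 2.94 rad and angle between turquoise's own z axis and vertical above 2.9 rad), for 0.8 s.
At the end, for the whole second after the job is handed in: The turquoise bottle stands upright (within 0.15 rad) and at rest in the cradle, its underside within 24 mm of the seat point (20 mm when first loaded), with the cradle level (below 0.15 rad), after being held upside down (cradle past 2.94 rad, bottle tilt past 2.9 rad) for 0.8 s (distance between turquoise and seat below 0.024 m and value of joint cradle below 0.15 rad and angle between turquoise's own z axis and vertical below 0.15 rad and linear speed of turquoise below 0.03 m/s and velocity of joint cradle between -0.05 and 0.05 rad/s); the robot touches nothing.
It fails at once if another bottle is knocked over or shoved aside (tilted past 0.4 rad or moved over 40 mm) (angle between any of violet, ochre, black's own z axis and vertical above 0.4 rad or distance of any of violet, ochre, black from where it was at the start of the episode above 0.04 m).
It fails at once if the brush pot or the ink jar is knocked over or shoved aside (tilted past 0.4 rad or moved over 40 mm) (angle between any of brush_pot, ink_jar's own z axis and vertical above 0.4 rad or distance of any of brush_pot, ink_jar from where it was at the start of the episode above 0.04 m).
It also fails if it takes over 69 s, if anything falls off the work surface, if the arm or the gripper's body presses on something with over 40 N, if the wrist force passes 120 N, or if a joint passes its speed limit or range.

### The arm

A 6-joint arm with a two-finger parallel gripper is mounted at the origin on the work surface. World frame = base frame: x ahead of the robot, y to its left, z up, the work surface at z = 0. Lengths are in m, angles in rad, forces in N, time in s.
With the tool pointing down it reaches from about 0.4 to 0.825 m from the base axis. Payload 7 kg.
Tool frame: the origin (TCP) lies on the centre line of the jaws, within the pads' length; the fingertips stand 14 mm ahead of it and the grasp point (between the pads) lies 5 mm behind it; z points along the fingers, x is the direction in which the jaws open and shut, and the axes are right-handed (so a half turn about z gives the same grasp; the last joint's range is limited). The gripper opens to 85 mm and grips with 20 to 120 N. Pads are 22 mm wide; open, the fingers measure 114 mm over their backs; the gripper's body (76 mm by 85 mm) begins 54 mm behind the grasp point. The pads swing forward as they close: fully open they stand 13 mm farther back than shut.
Start: joints at [-0.9, 0.359, 0.012, 0, -1.224, -0.288], TCP at [0.252, -0.626, 0.245] pointing down, gripper open.
Joint ranges: [-3.07, 3.07], [-1.43, 2.12], [-1.02, 1.25], [-3.03, 1.67], [-3.05, -0], [-3.03, 3.03]. Speed limits (rad/s): [2.39, 2.39, 3.01, 3.14, 3.14, 3.14].

### API

Orientations are given as a unit quaternion [w, x, y, z].
In Python, from cell import robot gives the robot as it stands. The module is installed in compiled form; this text tells all that it offers.
- The arm moves only by the tool drive_tool, never from a script. Its argument "commands" is a list of rows, each a list of 3 entries, a list of its own where there are three numbers: the gripper command: -1 is shut, 1 is fully open, values between are in proportion, then the shift along the tool's x, y, z in mm, then the turn about the tool's z in degrees. In form: [[grip, [x, y, z], spin], ...]. A call has 1 to 12 rows; each row shifts and turns the commanded pose from where the row before left it, along the tool's axes as they then stand; what a row does not reach is not made up. A row lasts 1/8 s, in which the tool goes at most 62.5 mm and 10.7 degrees, less where a joint would pass 70% of its speed; a pose out of reach is approached as far as the arm can. A call is refused whole if a number of a shift passes 62.5 or a number of a turn 10.7, either way. A call with a gripper value outside its range is refused whole. The fingers move at their own pace and stop on an object; "newtons" is the grip in N (left out, the last holds). Time passes only in rows, so rows that do not move let the fingers close. It gives the time, the measured TCP pose, the force and the opening at its end, in the units of the state.
- robot.sense(): the state, without advancing time (a new reading comes with each control period).
- robot.snapshot(name): name is "scene" or "top" or "wrist"; returns (picture, depth): 420x560x3 uint8, blue, green, red; 420x560 float32, m along the optical axis (not along the pixel's ray), 0 where there is no reading.
- robot.camera_params(name): a dict with "fx", "fy", "cx", "cy" (pixels), "dist" ([k1, k2, p1, p2, k3] as OpenCV has them; the pictures are not rectified), "pose" (4x4, takes a point from camera to world coordinates). Camera axes: x right, y up, looking along -z (the intrinsics and any distortion apply to the point x, -y, -z); pixel columns grow to the right and rows downward; lengths in m; the calibration is good to about 2 mm. A picture is of the moment at which its call begins: read the wrist's pose just before it. camera_params takes no time and is no camera call; for the wrist camera it gives the pose at the moment of the call.
- robot.sign_off(): hands the job in, once; it reports no verdict.
The state is a dict: "time_s": time; "q": joint angles; "joint_vel": joint speeds; "joint_torque": joint torques, N m; "ee_pos": TCP position; "orientation": TCP orientation; "wrist_force": force on the tool from outside, world axes, zero at the start; "wrist_torque": the same for the moment, N m; "grip_width": finger opening in m.
Only numpy, scipy, OpenCV 4.12 (cv2) and the standard library are available. Lean on these libraries where they do the work, as an engineer would, in place of code of your own. Each camera call takes 0.05 s, during which the arm holds its last target. There are 200 camera calls.

## Working session

There is one attempt and no reset: what is moved stays moved. The work goes in short steps, Python scripts to look and compute and a tool call to move; the robot and the scene stay as the last step left them, time stands still between calls to the robot, and variables do not carry over. Pictures are saved under pics/ and viewed, on a budget of 10 in all, crops included, one or two more only if the job needs it, and the job is handed in when it is done.

Besides the shell and the picture viewer there is one more tool, called after "Call:" by a JSON object that holds its "name" and its "arguments", one argument or row to a line. drive_tool: Moves the arm, as the interface text tells. Its arguments: {"type":"object","properties":{"commands":{"type":"array","items":{"type":"array"}},"newtons":{"type":"number"}},"required":["commands"]}

```bash
mkdir -p pics; cat > h.py <<'E'
import numpy as np, cv2
from cell import robot
def snap(n,f):
    p=robot.camera_params(n); im,d=robot.snapshot(n); cv2.imwrite('pics/'+f+'.png',im); np.savez('pics/'+f+'.npz',d=d,pose=p['pose'],K=[p['fx'],p['fy'],p['cx'],p['cy']],dist=p['dist']); return im,d
def cloud(f):
    z=np.load('pics/'+f+'.npz'); d=z['d']; fx,fy,cx,cy=z['K']; K=np.array([[fx,0,cx],[0,fy,cy],[0,0,1.]])
    v,u=np.mgrid[:d.shape[0],:d.shape[1]]
    n=cv2.undistortPoints(np.stack([u,v],-1).reshape(-1,1,2).astype(np.float64),K,z['dist']).reshape(d.shape+(2,))
    P=np.stack([n[...,0]*d,-n[...,1]*d,-d],-1)
    T=z['pose']; W=P@T[:3,:3].T+T[:3,3]; W[d<=0]=np.nan
    return W
E
python3 - <<'E'
from h import *
a,_=snap('scene','s0');b,_=snap('top','t0')
print(robot.sense())
for n in('scene','top','wrist'):
    p=robot.camera_params(n);print(n,np.round(p['pose'],3).tolist(),p['fx'],p['cx'],p['cy'],p['dist'])
E
```

```text
{'time_s': 0.1, 'q': array([-8.99906193e-01,  3.59314736e-01,  1.11297049e-02, -2.99932070e-04,
       -1.22409694e+00, -2.88082411e-01]), 'joint_vel': array([ 0.00012678, -0.00053982,  0.00145371,  0.00258945,  0.00047472,
        0.00127547]), 'joint_torque': array([-1.28264990e-03, -5.84764588e+01,  2.94108349e+01,  6.95458353e+00,
       -3.18170431e-03,  8.38430935e-06]), 'ee_pos': array([ 0.25193461, -0.6257704 ,  0.2444502 ]), 'orientation': array([-6.65870772e-04,  5.59717759e-01,  8.28682966e-01,  3.58169444e-04]), 'wrist_force': array([ 0.73888357, -0.13446172, -0.25414311]), 'wrist_torque': array([ 0.01531117,  0.038789  , -0.01895185]), 'grip_width': 0.08513230109791939}
scene [[0.832, -0.32, 0.453, 1.022], [0.554, 0.511, -0.657, -0.78], [-0.022, 0.798, 0.603, 0.812], [0.0, 0.0, 0.0, 1.0]] 471.9877814588995 271.41546552490223 205.09530000578056 [0.02610442 0.         0.         0.         0.        ]
top [[-0.016, 0.994, -0.112, 0.384], [-1.0, -0.016, 0.002, -0.018], [0.0, 0.112, 0.994, 0.99], [0.0, 0.0, 0.0, 1.0]] 410.04427229907196 280.96164689634116 210.47705114872042 [-0.03289604  0.          0.          0.          0.        ]
wrist [[-0.373, -0.891, -0.259, 0.186], [0.928, -0.357, -0.106, -0.652], [0.002, -0.28, 0.96, 0.374], [0.0, 0.0, 0.0, 1.0]] 354.0006791741844 282.10362466928746 208.14663280270392 [0.0232376 0.        0.        0.        0.       ]
```

View pics/t0.png

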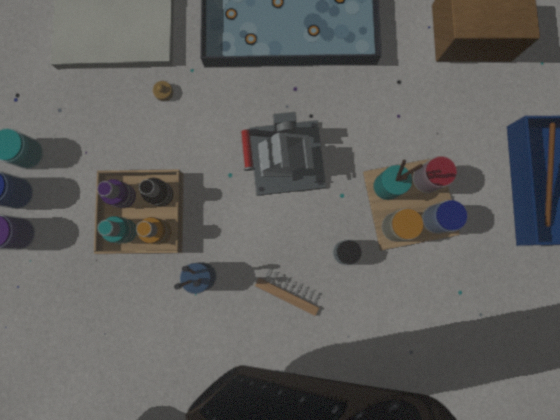

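View pics/s0.png

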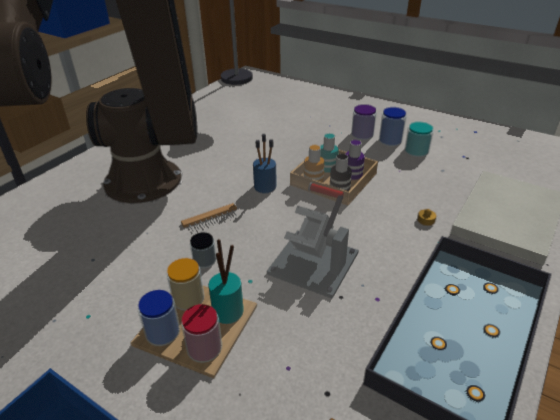

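The top view shows the crate on the left (+y) with the turquoise cap near (113,229). The stand is at about (285,158) with the red handle at (247,148). The brush pot is at (196,277), the ink jar at (347,251) and the caddy on the right. The cradle is tilted, with its handle raised, so it has to be swung back first.

```bash
python3 - <<'E'
from h import *
W=cloud('t0'); S=cloud('s0')
for n,(u,v) in dict(turqcap=(113,227),viol=(110,187),black=(152,186),ochre=(149,228),pot=(196,275),ink=(347,249),handle0=(246,133),handle1=(249,163),post=(284,117),crTL=(97,172),crTR=(180,172),crBL=(97,252),crBR=(180,252)).items():
    w=W[v-2:v+3,u-2:u+3].reshape(-1,3);print(n,np.round(np.nanmedian(w,0),3),np.round(np.nanmax(w[:,2]),3))
im=cv2.imread('pics/t0.png'); imS=cv2.imread('pics/s0.png')
for nm,I,C in(('top',im,W),('scene',imS,S)):
    b,g,r=[I[...,i].astype(int) for i in range(3)]
    m=(r>90)&(g<70)&(b<70)&(np.hypot(C[...,0]-.53,C[...,1]-.03)<.2)&(C[...,2]>.05)
    P=C[m]; print(nm,len(P),P.mean(0),P.min(0),P.max(0))
    if len(P)>5: print(np.linalg.svd(P-P.mean(0))[2][0])
# cap tops
for nm,C in(('top',W),('scene',S)):
  for z0,z1 in((.108,.125),):
    m=(C[...,2]>z0)&(C[...,2]<z1)&(C[...,1]>.25)&(C[...,1]<.48)&(C[...,0]<.55)&(C[...,0]>.35)
    P=C[m]
    from scipy.cluster.hierarchy import fcluster,linkage
    if len(P)>3:
      l=fcluster(linkage(P[:,:2]),.012,'distance')
      for k in set(l):
        Q=P[l==k]
        if len(Q)>8: print(nm,len(Q),Q.mean(0).round(4),((Q.min(0)+Q.max(0))/2).round(4))
# crate rim & post & foot
for nm,C in(('top',W),('scene',S)):
  m=(abs(C[...,2]-.120)<.005)&(np.hypot(C[...,0]-.59,C[...,1]+.0)<.13)
  P=C[m];print('post',nm,len(P),P.mean(0).round(3),P.min(0).round(3),P.max(0).round(3))
  m=(abs(C[...,2]-.012)<.004)&(np.hypot(C[...,0]-.54,C[...,1]+.0)<.13)
  P=C[m][:,:2].astype(np.float32);print('foot',nm,len(P),cv2.minAreaRect(P))
  m=(abs(C[...,2]-.045)<.004)&(np.hypot(C[...,0]-.42,C[...,1]-.36)<.16)
  P=C[m][:,:2].astype(np.float32);print('rim',nm,len(P),cv2.minAreaRect(P))
cv2.imwrite('pics/c0.png',np.hstack([cv2.resize(im[90:290,80:380],None,fx=2,fy=2,interpolation=cv2.INTER_CUBIC)]))
E
```

```text
turqcap [0.453 0.343 0.113] 0.121
viol [0.54  0.349 0.118] 0.123
black [0.54  0.258 0.119] 0.124
ochre [0.45  0.263 0.118] 0.121
pot [0.347 0.168 0.085] 0.094
ink [ 0.399 -0.167  0.068] 0.072
handle0 [0.639 0.05  0.167] 0.17
handle1 [0.576 0.044 0.167] 0.17
post [ 0.688 -0.03   0.121] 0.123
crTL [0.594 0.413 0.043] 0.047
crTR [0.589 0.219 0.035] 0.046
crBL [0.401 0.409 0.043] 0.047
crBR [0.399 0.22  0.006] 0.042
top 179 [0.60798188 0.05106355 0.16696297] [0.56932663 0.04385498 0.16031755] [0.64561097 0.05876417 0.17091091]
[-0.99641896 -0.08379401  0.01130548]
scene 101 [0.61270733 0.04637172 0.16516198] [0.57047995 0.03859069 0.1610273 ] [0.65081107 0.05631854 0.16869876]
[ 0.997457    0.07113462 -0.0044038 ]
top 184 [0.5372 0.269  0.1184] [0.5366 0.2697 0.1159]
top 185 [0.5358 0.3608 0.1178] [0.5352 0.3623 0.1157]
top 209 [0.452  0.3564 0.1179] [0.4521 0.358  0.1155]
top 213 [0.4485 0.2731 0.1182] [0.4488 0.2742 0.1157]
scene 62 [0.5391 0.2656 0.1157] [0.5372 0.2664 0.1136]
scene 64 [0.5384 0.3557 0.1155] [0.5377 0.3595 0.1143]
scene 73 [0.458  0.3519 0.1153] [0.4565 0.3517 0.1142]
scene 86 [0.4537 0.2682 0.1149] [0.452  0.2707 0.1146]
post top 459 [ 0.665 -0.026  0.12 ] [ 0.581 -0.066  0.115] [0.701 0.008 0.125]
foot top 1522 ((0.6066192984580994, -0.037560731172561646), (0.1313076913356781, 0.16986769437789917), 5.384970188140869)
rim top 657 ((0.48416513204574585, 0.3160403370857239), (0.19725611805915833, 0.17272809147834778), 89.21614837646484)
post scene 294 [ 0.676 -0.034  0.119] [ 0.644 -0.071  0.115] [0.705 0.017 0.125]
foot scene 1207 ((0.6056352257728577, -0.04175582528114319), (0.1238587498664856, 0.16461510956287384), 5.105248928070068)
rim scene 195 ((0.48464614152908325, 0.31320512294769287), (0.19942913949489594, 0.17032882571220398), 89.69097900390625)
```

View pics/c0.png

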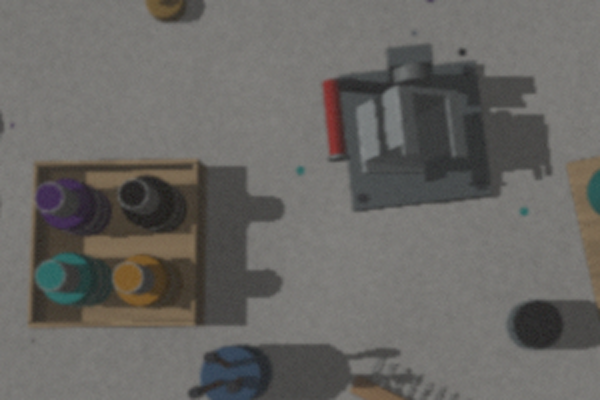

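Call:
{"name": "drive_tool", "arguments": {
  "commands": [
    [1, [0, 0, -40], 8.5],
    [1, [0, 0, -40], 8.5],
    [1, [50, 32, 0], 0],
    [1, [50, 32, 0], 0],
    [1, [50, 32, 0], 0],
    [1, [50, 32, 0], 0],
    [1, [50, 32, 0], 0],
    [1, [50, 32, 0], 0],
    [1, [50, 32, 0], 0],
    [1, [50, 32, 0], 0],
    [1, [50, 32, 0], 0],
    [1, [50, 32, 0], 0]
  ],
  "newtons": 40
}}

```text
time_s: 1.6
ee_pos: [0.5283, -0.0985, 0.3253]
orientation: [-0.0, 0.676, 0.737, 0.0]
wrist_force: [0.4, -0.8, -0.6]
grip_width: 0.0857
```

Call:
{"name": "drive_tool", "arguments": {
  "commands": [
    [1, [35, 20, 0], 0],
    [1, [35, 20, 0], 0],
    [1, [30, 10, 0], 0],
    [1, [0, 0, 0], 0],
    [1, [0, 0, 0], 0]
  ]
}}

```text
time_s: 2.22
ee_pos: [0.5689, 0.0034, 0.325]
orientation: [-0.0, 0.676, 0.737, -0.0]
wrist_force: [0.2, 0.3, 0.1]
grip_width: 0.0856
```

```bash
python3 - <<'E'
from h import *
im,d=snap('wrist','w0'); s=robot.sense(); print(s['time_s'],s['ee_pos'],s['orientation'],s['wrist_force'])
E
```

```text
2.275 [0.56885321 0.00303844 0.32517618] [-1.05675705e-04  6.76090068e-01  7.36818962e-01 -1.60852957e-04] [-0.48927842  0.05916118 -0.47184221]
```

View pics/w0.png

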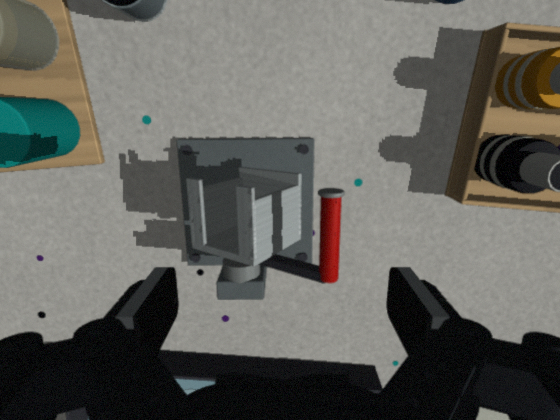

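The wrist view shows the stand foot at (178–314, 138–265), the cradle tilted, and the red handle at (331, 190–282). The handle runs straight down the image, so the yaw is right.

```bash
cat >> h.py <<'E'
XS=np.array([.9963,.0854]);YS=np.array([-.0854,.9963])
def st(P,o=(.605,-.039)):
    D=P[...,:2]-np.array(o); return np.stack([D@XS,D@YS,P[...,2]],-1)
E
python3 - <<'E'
from h import *
W=cloud('w0'); im=cv2.imread('pics/w0.png').astype(int); b,g,r=im[...,0],im[...,1],im[...,2]
L=st(W)
m=(r>110)&(g<60)&(b<60)&(W[...,2]>.1); m[:170]=0; m[:,:300]=0
P=L[m]; print('handle',len(P),P.min(0).round(4),P.max(0).round(4),np.median(P,0).round(4))
for lo in(-.03,-.01,.01,.03):
    q=P[abs(P[:,0]-lo)<.006]; print(lo,q[:,1].min().round(4),q[:,1].max().round(4),q[:,2].max().round(4))
f=L[(abs(L[...,2]-.012)<.004)&(abs(L[...,0])<.13)&(abs(L[...,1])<.11)]
print('foot',np.percentile(f,[.5,99.5],axis=0).round(4)); print(cv2.minAreaRect((f[:,:2]*1000).astype(np.float32)))
p=L[(abs(L[...,2]-.12)<.003)&(abs(L[...,1])<.04)&(L[...,0]>.06)&(L[...,0]<.11)]
print('post',len(p),p.min(0).round(4),p.max(0).round(4))
E
```

```text
handle 908 [-0.0295  0.0856  0.1637] [0.0491 0.0962 0.1699] [0.0089 0.0906 0.1675]
-0.03 0.0862 0.0953 0.1699
-0.01 0.0861 0.0954 0.1697
0.01 0.0857 0.0955 0.1692
0.03 0.0857 0.0962 0.1696
foot [[-0.0636 -0.0835  0.01  ]
 [ 0.1044  0.0863  0.0157]]
((20.40454864501953, 1.1582565307617188), (170.64300537109375, 171.25213623046875), 0.4523683190345764)
post 1164 [ 0.0601 -0.0236  0.117 ] [0.0944 0.0272 0.1227]
```

Call:
{"name": "drive_tool", "arguments": {
  "commands": [
    [1, [46, 33, 0], 0],
    [1, [0, 0, 50], 0],
    [1, [0, 0, 50], 0],
    [1, [0, 0, 50], 0],
    [1, [0, 0, 22], 0],
    [1, [0, 0, 0], 0],
    [-1, [0, 0, 0], 0],
    [-1, [0, 0, 0], 0],
    [-1, [0, 0, 0], 0],
    [-1, [0, 0, 0], 0]
  ],
  "newtons": 30
}}

```text
time_s: 3.52
ee_pos: [0.5985, 0.0496, 0.153]
orientation: [0.001, 0.676, 0.737, -0.001]
wrist_force: [5.9, -8.9, -6.8]
grip_width: 0.0168
```

Call:
{"name": "drive_tool", "arguments": {
  "commands": [
    [-1, [3.5, 0, 6], 0],
    [-1, [3.5, 0, 6], 0],
    [-1, [3, 0, 7.5], 0],
    [-1, [3, 0, 7.5], 0],
    [-1, [2, 0, 7.5], 0],
    [-1, [1.5, 0, 7.5], 0],
    [-1, [1, 0, 8], 0],
    [-1, [0, 0, 8], 0],
    [-1, [0, 0, 0], 0]
  ]
}}

```text
time_s: 4.65
ee_pos: [0.5981, 0.0662, 0.0987]
orientation: [0.003, 0.676, 0.737, -0.001]
wrist_force: [-0.1, -18.7, 19.5]
grip_width: 0.0166
```

Call:
{"name": "drive_tool", "arguments": {
  "commands": [
    [-1, [0, 0, -3], 0],
    [1, [0, 0, 0], 0],
    [1, [0, 0, 0], 0],
    [1, [0, 0, 0], 0],
    [1, [0, 0, -60], 0],
    [1, [0, 0, -60], 0],
    [1, [0, 0, -60], 0],
    [1, [0, 0, -44], 0],
    [1, [0, 0, 0], 0]
  ]
}}

```text
time_s: 5.78
ee_pos: [0.598, 0.0703, 0.3268]
orientation: [0.002, 0.676, 0.737, 0.003]
wrist_force: [-0.0, -0.1, -1.1]
grip_width: 0.0853
```

```bash
python3 - <<'E'
from h import *
im,d=snap('wrist','w1'); L=st(cloud('w1')); im=im.astype(int); b,g,r=im[...,0],im[...,1],im[...,2]
m=(r>110)&(g<60)&(b<60)&(L[...,2]>.05)&(abs(L[...,1])<.16)
P=L[m]; print('handle',len(P),P.min(0).round(4),P.max(0).round(4),np.median(P,0).round(4))
# prong tops
p=L[(abs(L[...,2]-.130)<.006)&(abs(L[...,1])<.05)&(abs(L[...,0])<.06)]; print('top',len(p),np.percentile(p,[1,50,99],axis=0).round(4))
for x in(-.03,-.015,0,.015,.03):
    q=p[abs(p[:,0]-x)<.003]; 
    if len(q): n=q[q[:,1]<0,1];k=q[q[:,1]>0,1]; print(x,np.percentile(n,[2,98]).round(4) if len(n) else 0,np.percentile(k,[2,98]).round(4) if len(k) else 0,np.median(q[:,2]).round(4))
fl=L[(abs(L[...,2]-.05)<.006)&(abs(L[...,1])<.04)&(abs(L[...,0])<.06)]; print('floor',len(fl),np.percentile(fl,[1,50,99],axis=0).round(4))
E
```

```text
handle 834 [-0.0294  0.1036  0.1053] [0.0484 0.1139 0.1128] [0.0082 0.1088 0.1101]
top 3850 [[-0.033  -0.0406  0.1253]
 [ 0.0082  0.004   0.1306]
 [ 0.0424  0.0434  0.1325]]
-0.03 [-0.0411 -0.0233] [0.0245 0.0421] 0.1306
-0.015 [-0.0411 -0.0233] [0.0243 0.0432] 0.1304
0 [-0.0406 -0.0232] [0.0248 0.0433] 0.1307
0.015 [-0.0405 -0.023 ] [0.0247 0.0435] 0.1307
0.03 [-0.0403 -0.023 ] [0.0247 0.0435] 0.1308
floor 2490 [[-0.0338 -0.0375  0.048 ]
 [-0.0063 -0.0139  0.0505]
 [ 0.0352  0.0378  0.0553]]
```

View pics/w1.png

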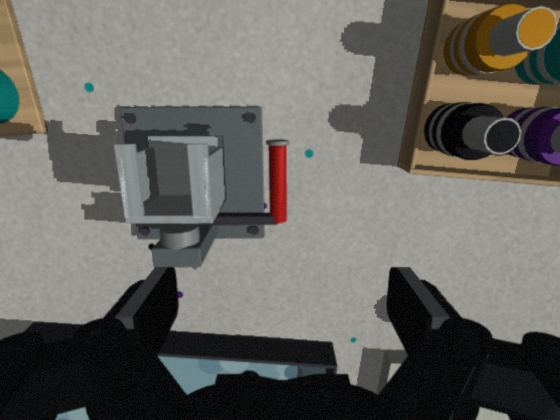

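Call:
{"name": "drive_tool", "arguments": {
  "commands": [
    [0.6, [54, -15, 0], 0],
    [0.6, [54, -15, 0], 0],
    [0.6, [54, -15, 0], 0],
    [0.6, [54, -15, 0], 0],
    [0.6, [54, -15, 0], 0],
    [0.6, [0, 0, 0], 0],
    [0.6, [0, 0, 0], 0]
  ]
}}

```text
time_s: 6.7
ee_pos: [0.498, 0.3322, 0.3209]
orientation: [-0.0, 0.676, 0.737, -0.001]
wrist_force: [0.0, -0.5, -0.5]
grip_width: 0.068
```

```bash
python3 - <<'E'
from h import *
im,d=snap('wrist','w2'); W=cloud('w2'); s=robot.sense(); print(s['time_s'],s['ee_pos'],s['grip_width'])
from scipy.cluster.hierarchy import fcluster,linkage
C=W; m=(abs(C[...,2]-.118)<.006)&(C[...,1]>.2)&(C[...,1]<.5)
P=C[m]; print(len(P)); P=P[::max(1,len(P)//3000)]; l=fcluster(linkage(P[:,:2]),.008,'distance')
for k in set(l):
    Q=P[l==k]
    if len(Q)>25: c,r=cv2.minEnclosingCircle(Q[:,:2].astype(np.float32)); print(len(Q),np.median(Q,0).round(4),np.round(c,4),r)
E
```

```text
6.75 [0.49843123 0.33160113 0.32129817] 0.06844122193039884
4043
920 [0.5379 0.2726 0.1191] [0.5391 0.2718] 0.017475804314017296
898 [0.5358 0.3635 0.1191] [0.537  0.3636] 0.01706782355904579
1069 [0.4516 0.3596 0.1192] [0.4517 0.3599] 0.017361629754304886
1156 [0.448 0.276 0.119] [0.4482 0.2756] 0.01756380870938301
```

View pics/w2.png

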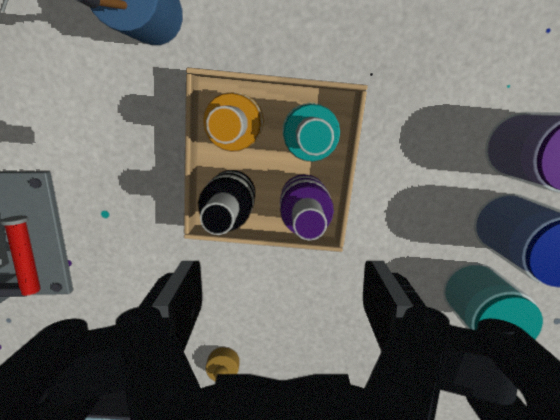

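The cradle is now level: the handle top is at z 0.110 and the prongs are symmetric about y_s≈0.0007. The wrist view shows the turquoise cap at (316,137), the ochre at (226,122), the violet at (310,220) and the black at (220,212). The turquoise cap centre works out at (0.452, 0.360), with its top at z 0.119 against an expected 0.118.

Call:
{"name": "drive_tool", "arguments": {
  "commands": [
    [0.6, [32, -44, 0], 0],
    [0.6, [0, 0, 55], 0],
    [0.6, [0, 0, 55], 0],
    [0.6, [0, 0, 55], 0],
    [0.6, [0, 0, 34], 0],
    [0.6, [0, 0, 20], 0],
    [0.6, [0, 0, 0], 0],
    [-1, [0, 0, 0], 0],
    [-1, [0, 0, 0], 0],
    [-1, [0, 0, 0], 0],
    [-1, [0, 0, 0], 0]
  ],
  "newtons": 60
}}

```text
time_s: 8.12
ee_pos: [0.4526, 0.3603, 0.1048]
orientation: [0.0, 0.676, 0.737, 0.001]
wrist_force: [0.6, -2.8, 6.5]
grip_width: 0.0323
```

Call:
{"name": "drive_tool", "arguments": {
  "commands": [
    [-1, [0, 0, -30], 0],
    [-1, [0, 0, -50], 0],
    [-1, [0, 0, -60], 0],
    [-1, [0, 0, -60], 0],
    [-1, [-51, -1.5, 0], 0],
    [-1, [-51, -1.5, 0], 0],
    [-1, [-51, -1.5, 0], 0],
    [-1, [-51, -1.5, 0], 0],
    [-1, [-51, -1.5, 0], 0],
    [-1, [-51, -1.5, 0], 0],
    [-1, [-51, -1.5, 0], 0],
    [-1, [-51, -1.5, 0], 0]
  ]
}}

```text
time_s: 9.62
ee_pos: [0.4746, -0.0487, 0.3035]
orientation: [-0.0, 0.676, 0.737, 0.001]
wrist_force: [1.2, 0.7, -3.3]
grip_width: 0.0324
```

Call:
{"name": "drive_tool", "arguments": {
  "commands": [
    [-1, [0, 0, 0], 0],
    [-1, [0, 0, 50], 0],
    [-1, [0, 0, 50], 0],
    [-1, [0, 0, 35], 0],
    [-1, [0, 0, 0], 0],
    [-1, [0, 0, 0], 0]
  ]
}}

```text
time_s: 10.38
ee_pos: [0.4762, -0.0468, 0.1698]
orientation: [0.001, 0.676, 0.737, 0.001]
wrist_force: [-0.1, 0.4, -1.8]
grip_width: 0.0325
```

```bash
python3 - <<'E'
from h import *
im,d=snap('scene','s1'); W=cloud('s1'); s=robot.sense(); print(s['time_s'],s['ee_pos'],st(s['ee_pos']),s['orientation'],s['wrist_force'],s['grip_width'])
# project bottle points: turquoise colored
L=st(W); b,g,r=[im[...,i].astype(int) for i in range(3)]
m=(g-r>25)&(L[...,0]>-.2)&(L[...,0]<-.05)&(abs(L[...,1])<.06)&(L[...,2]>.02)
P=L[m]; print(len(P),np.percentile(P,[1,99],axis=0).round(4))
v,u=np.where(m);c=int(u.mean()),int(v.mean());print(c)
cv2.imwrite('pics/c1.png',cv2.resize(im[max(0,c[1]-110):c[1]+110,max(0,c[0]-130):c[0]+170],None,fx=2.6,fy=2.6,interpolation=cv2.INTER_CUBIC))
E
```

```text
10.425 [ 0.47640967 -0.04675697  0.17015612] [-0.12877699  0.00325334  0.17015612] [0.00089115 0.67573748 0.73714091 0.00116088] [-0.47380855  0.02972    -1.60011768] 0.032069444073841435
494 [[-0.1522 -0.0305  0.0747]
 [-0.0966  0.0216  0.1838]]
(258, 210)
```

View pics/c1.png

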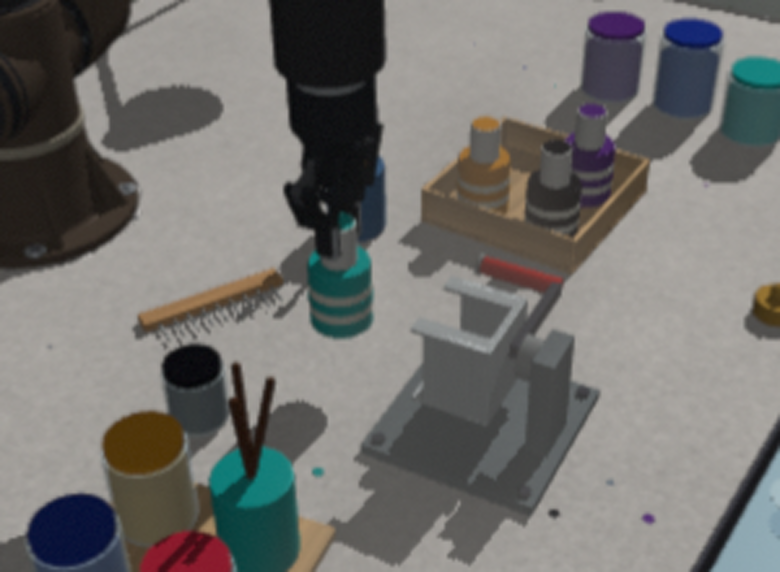

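Call:
{"name": "drive_tool", "arguments": {
  "commands": [
    [-1, [-2.5, 0, 18], 0],
    [-1, [0, 0, 0], 0],
    [-1, [0, 0, 0], 0],
    [-1, [0, 0, 0], 0]
  ]
}}

```text
time_s: 10.92
ee_pos: [0.4759, -0.0496, 0.1513]
orientation: [0.0, 0.676, 0.737, 0.001]
wrist_force: [0.4, 0.1, -1.6]
grip_width: 0.0322
```

Call:
{"name": "drive_tool", "arguments": {
  "commands": [
    [-1, [0, 20, 0], 0],
    [-1, [0, 20, 0], 0],
    [-1, [0, 15, 0], 0],
    [-1, [0, 15, 0], 0],
    [-1, [0, 15, 0], 0],
    [-1, [0, 15, 0], 0],
    [-1, [0, 0, 0], 0]
  ]
}}

```text
time_s: 11.8
ee_pos: [0.576, -0.0411, 0.15]
orientation: [-0.0, 0.676, 0.737, -0.0]
wrist_force: [-0.2, -0.1, -2.5]
grip_width: 0.032
```

Call:
{"name": "drive_tool", "arguments": {
  "commands": [
    [-1, [0, 8, -1], 0],
    [-1, [0, 8, 0], 0],
    [-1, [0, 8, 0], 0],
    [-1, [0, 6.5, 0], 0],
    [-1, [0, 0, 0], 0],
    [-1, [0, 0, 0], 0]
  ]
}}

```text
time_s: 12.55
ee_pos: [0.6051, -0.0386, 0.1512]
orientation: [-0.0, 0.676, 0.737, -0.0]
wrist_force: [0.5, 0.1, -2.9]
grip_width: 0.0322
```

Call:
{"name": "drive_tool", "arguments": {
  "commands": [
    [-1, [0, 2, 0], 0],
    [-1, [0, 0, 2.5], 0],
    [-1, [0, 0, 0], 0],
    [-1, [0, 0, 0], 0]
  ]
}}

```text
time_s: 13.05
ee_pos: [0.6076, -0.0386, 0.1491]
orientation: [0.0, 0.676, 0.737, 0.0]
wrist_force: [1.0, -0.9, -0.7]
grip_width: 0.0326
```

Call:
{"name": "drive_tool", "arguments": {
  "commands": [
    [0.3, [0, 0, 0], 0],
    [0.3, [0, 0, 0], 0],
    [0.3, [0, 0, 0], 0],
    [0.3, [0, 0, -30], 0],
    [0.3, [0, 0, -60], 0],
    [0.3, [0, 0, -60], 0],
    [0.6, [0, -30, -10], 0],
    [0.6, [0, 0, 0], 0],
    [0.6, [0, 0, 0], 0]
  ]
}}

```text
time_s: 14.18
ee_pos: [0.5774, -0.0409, 0.3085]
orientation: [-0.0, 0.676, 0.737, -0.0]
wrist_force: [-0.7, -0.0, 0.0]
grip_width: 0.0683
```

```bash
cat > chk.py <<'E'
from h import *
import sys
im,d=snap('wrist',sys.argv[1]); L=st(cloud(sys.argv[1])); s=robot.sense(); print(s['time_s'],s['ee_pos'],st(s['ee_pos']))
c=L[(abs(L[...,2]-.163)<.005)&(abs(L[...,1])<.05)&(abs(L[...,0])<.08)]
if len(c)>10: print('cap',len(c),np.median(c,0).round(4),[np.round(x,4) for x in cv2.minEnclosingCircle(c[:,:2].astype(np.float32))])
b,g,r=[im[...,i].astype(int) for i in range(3)]
P=L[(r>110)&(g<60)&(b<60)&(L[...,2]>.05)&(abs(L[...,1])<.16)&(abs(L[...,0])<.08)]
if len(P): print('handle',len(P),P.min(0).round(4),P.max(0).round(4))
E
python3 chk.py w3
```

```text
14.225 [ 0.57753026 -0.04092678  0.30809606] [-0.02753265  0.00042627  0.30809606]
cap 1250 [ 0.0005 -0.0011  0.1632] [array([ 0.0017, -0.0011]), np.float64(0.0172)]
handle 646 [-0.0292  0.1032  0.1059] [0.0488 0.1132 0.1119]
```

View pics/w3.png

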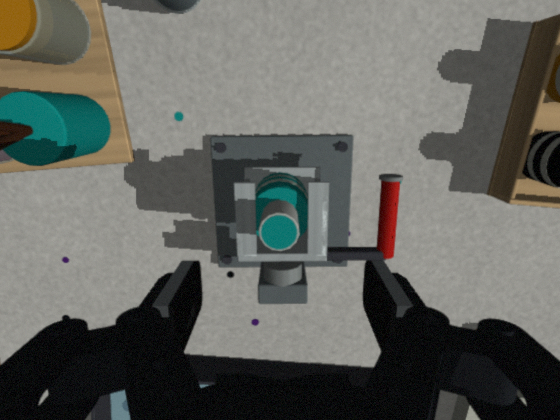

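The bottle is seated. The cap is at (279,232) in the slot, its centre 1.5 mm from the stand middle with its top at 0.163, and the cradle is level. Next I take the handle.

Call:
{"name": "drive_tool", "arguments": {
  "commands": [
    [0.2, [50, 15, 0], 0],
    [0.2, [55, 12.5, 0], 0],
    [0.2, [0, 0, 60], 0],
    [0.2, [0, 0, 60], 0],
    [0.2, [0, 0, 50], 0],
    [0.2, [0, 0, 38], 0],
    [0.2, [0, 0, 0], 0],
    [-1, [0, 0, 0], 0],
    [-1, [0, 0, 0], 0],
    [-1, [0, 0, 0], 0],
    [-1, [0, 0, 0], 0]
  ],
  "newtons": 40
}}

```text
time_s: 15.6
ee_pos: [0.5971, 0.0658, 0.1025]
orientation: [0.001, 0.676, 0.737, 0.001]
wrist_force: [3.5, -5.2, 1.2]
grip_width: 0.0166
```

Call:
{"name": "drive_tool", "arguments": {
  "commands": [
    [-1, [-0.9, 0, -13.7], 0],
    [-1, [-2.7, 0, -13.5], 0],
    [-1, [-4.4, 0, -13], 0],
    [-1, [-6.1, 0, -12.3], 0],
    [-1, [-7.6, 0, -11.4], 0],
    [-1, [-9, 0, -10.3], 0],
    [-1, [-10.3, 0, -9], 0],
    [-1, [-11.4, 0, -7.6], 0],
    [-1, [-12.3, 0, -6.1], 0],
    [-1, [-13, 0, -4.4], 0],
    [-1, [-13.5, 0, -2.7], 0],
    [-1, [-13.7, 0, -0.9], 0]
  ]
}}

```text
time_s: 17.1
ee_pos: [0.6088, -0.0363, 0.2102]
orientation: [0.003, 0.675, 0.738, 0.005]
wrist_force: [7.4, 6.7, 2.1]
grip_width: 0.0159
```

Call:
{"name": "drive_tool", "arguments": {
  "commands": [
    [-1, [-13.7, 0, 0.9], 0],
    [-1, [-13.5, 0, 2.7], 0],
    [-1, [-13, 0, 4.4], 0],
    [-1, [-12.3, 0, 6.1], 0],
    [-1, [-11.4, 0, 7.6], 0],
    [-1, [-10.3, 0, 9], 0],
    [-1, [-9, 0, 10.3], 0],
    [-1, [-7.6, 0, 11.4], 0],
    [-1, [-6.1, 0, 12.3], 0],
    [-1, [-4.4, 0, 13], 0],
    [-1, [-2.7, 0, 13.5], 0],
    [-1, [-0.9, 0, 13.7], 0]
  ]
}}

```text
time_s: 18.6
ee_pos: [0.6175, -0.143, 0.1034]
orientation: [0.003, 0.676, 0.737, 0.003]
wrist_force: [5.1, -0.6, 6.8]
grip_width: 0.0166
```

Call:
{"name": "drive_tool", "arguments": {
  "commands": [
    [-1, [0, 0, 2], 0],
    [-1, [0, 0, 0], 0],
    [-1, [0, 0, 0], 0]
  ]
}}

```text
time_s: 18.98
ee_pos: [0.6174, -0.1431, 0.1015]
orientation: [0.003, 0.676, 0.737, 0.003]
wrist_force: [5.7, -3.2, 2.8]
grip_width: 0.0163
```

```bash
python3 - <<'E'
from h import *
im,d=snap('scene','s2'); s=robot.sense(); print(s['time_s'],st(s['ee_pos']),s['wrist_force'])
cv2.imwrite('pics/c2.png',cv2.resize(im[130:310,200:420],None,fx=3,fy=3,interpolation=cv2.INTER_CUBIC))
E
```

```text
19.025 [ 0.00350174 -0.10476638  0.10148009] [ 5.67706756 -3.82429972  2.59647745]
```

View pics/c2.png

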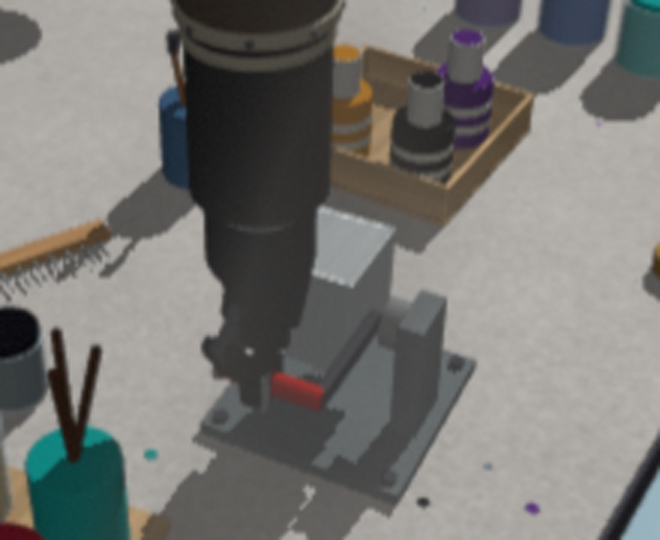

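The scene view shows the cradle upside down: its floor is on top near (350,240), and the handle is on the −y side at (297,390). I press gently against the stop and hold.

Call:
{"name": "drive_tool", "arguments": {
  "commands": [
    [-1, [0, 0, 3], 0],
    [-1, [0, 0, 0], 0],
    [-1, [0, 0, 0], 0],
    [-1, [0, 0, 0], 0],
    [-1, [0, 0, 0], 0],
    [-1, [0, 0, 0], 0],
    [-1, [0, 0, 0], 0],
    [-1, [0, 0, 0], 0],
    [-1, [0, 0, 0], 0],
    [-1, [0, 0, 0], 0],
    [-1, [0, 0, 0], 0],
    [-1, [0, 0, 0], 0]
  ]
}}

```text
time_s: 20.52
ee_pos: [0.6175, -0.1432, 0.0984]
orientation: [0.003, 0.676, 0.737, 0.002]
wrist_force: [7.5, -3.1, 1.8]
grip_width: 0.0165
```

```bash
python3 - <<'E'
from h import *
s=robot.sense(); print(s['time_s'],st(s['ee_pos']),s['wrist_force'])
im,d=snap('top','t2'); L=st(cloud('t2'))
P=L[(L[...,2]>.14)&(L[...,2]<.16)&(abs(L[...,1])<.045)&(abs(L[...,0])<.045)];print('floor up',len(P),P.min(0).round(3),P.max(0).round(3))
if len(P)>20:
    A=np.c_[P[:,:2],np.ones(len(P))];print(np.linalg.lstsq(A,P[:,2],rcond=None)[0])
# turquoise visible at open front (scene)
im,d=snap('scene','s3');S=st(cloud('s3'));b,g,r=[im[...,i].astype(int) for i in range(3)]
m=(g-r>20)&(abs(S[...,1])<.045)&(abs(S[...,0])<.09)&(S[...,2]>.02);Q=S[m];print('turq',len(Q),Q.min(0) if len(Q) else 0,Q.max(0) if len(Q) else 0)
E
```

```text
20.525 [ 0.00356451 -0.10486925  0.09837437] [ 7.45750237 -3.12350084  1.79480239]
floor up 1320 [-0.033 -0.04   0.148] [0.044 0.044 0.16 ]
[ 0.00592988 -0.01270569  0.15637664]
turq 0 0 0
```

The floor-up slope is −0.013 rad, so the cradle is at about 3.13 rad, and it has been held well over 1 s. Now I turn it back.

Call:
{"name": "drive_tool", "arguments": {
  "commands": [
    [-1, [0.9, 0, -13.7], 0],
    [-1, [2.7, 0, -13.5], 0],
    [-1, [4.4, 0, -13], 0],
    [-1, [6.1, 0, -12.3], 0],
    [-1, [7.6, 0, -11.4], 0],
    [-1, [9, 0, -10.3], 0],
    [-1, [10.3, 0, -9], 0],
    [-1, [11.4, 0, -7.6], 0],
    [-1, [12.3, 0, -6.1], 0],
    [-1, [13, 0, -4.4], 0],
    [-1, [13.5, 0, -2.7], 0],
    [-1, [13.7, 0, -0.9], 0]
  ]
}}

```text
time_s: 22.12
ee_pos: [0.6077, -0.0397, 0.2061]
orientation: [0.004, 0.676, 0.737, 0.002]
wrist_force: [4.0, -5.3, -1.2]
grip_width: 0.0164
```

Call:
{"name": "drive_tool", "arguments": {
  "commands": [
    [-1, [13.7, 0, 0.9], 0],
    [-1, [13.5, 0, 2.7], 0],
    [-1, [13, 0, 4.4], 0],
    [-1, [12.3, 0, 6.1], 0],
    [-1, [11.4, 0, 7.6], 0],
    [-1, [10.3, 0, 9], 0],
    [-1, [9, 0, 10.3], 0],
    [-1, [7.6, 0, 11.4], 0],
    [-1, [6.1, 0, 12.3], 0],
    [-1, [4.4, 0, 13], 0],
    [-1, [2.7, 0, 13.5], 0],
    [-1, [0.9, 0, 13.7], 0]
  ]
}}

```text
time_s: 23.62
ee_pos: [0.597, 0.0657, 0.097]
orientation: [0.001, 0.676, 0.737, 0.001]
wrist_force: [2.4, -8.3, 7.8]
grip_width: 0.0166
```

Call:
{"name": "drive_tool", "arguments": {
  "commands": [
    [-1, [0, 0, 2], 0],
    [-1, [0, 0, 0], 0],
    [-1, [0, 0, 0], 0]
  ]
}}

```text
time_s: 24.0
ee_pos: [0.5969, 0.0658, 0.0952]
orientation: [0.001, 0.676, 0.737, 0.001]
wrist_force: [1.5, -5.1, 4.5]
grip_width: 0.0159
```

Call:
{"name": "drive_tool", "arguments": {
  "commands": [
    [0.2, [0, 0, 0], 0],
    [0.2, [0, 0, 0], 0],
    [0.2, [0, 0, 0], 0],
    [0.2, [0, 0, -40], 0],
    [0.2, [0, 0, -60], 0],
    [0.2, [0, 0, -60], 0],
    [0.6, [-50, -15, -50], 0],
    [0.6, [-50, -15, 0], 0],
    [0.6, [0, 0, 0], 0],
    [0.6, [0, 0, 0], 0]
  ]
}}

```text
time_s: 25.25
ee_pos: [0.5759, -0.0293, 0.2969]
orientation: [-0.0, 0.676, 0.737, 0.0]
wrist_force: [-0.1, 0.4, 0.5]
grip_width: 0.0682
```

```bash
python3 chk.py w4; python3 - <<'E'
from h import *
im,d=snap('scene','s4'); cv2.imwrite('pics/c4.png',cv2.resize(np.hstack([cv2.imread('pics/w4.png'),im]),(1120//2*1+240,300)))
for f in('t0',): pass
L=st(cloud('w4'))
p=L[(abs(L[...,2]-.130)<.008)&(abs(L[...,1])<.045)&(abs(L[...,0])<.04)&(abs(L[...,1])>.023)]
print('prong tilt',np.linalg.lstsq(np.c_[p[:,:2],np.ones(len(p))],p[:,2],rcond=None)[0])
E
```

```text
25.3 [ 0.57598526 -0.02892194  0.29668877] [-0.02804672  0.01251863  0.29668877]
cap 1341 [ 0.0006 -0.0049  0.1631] [array([ 0.0014, -0.0049]), np.float64(0.0171)]
handle 680 [-0.0293  0.1028  0.1043] [0.0463 0.1134 0.1122]
prong tilt [0.00172008 0.00026131 0.13064549]
```

View pics/c4.png

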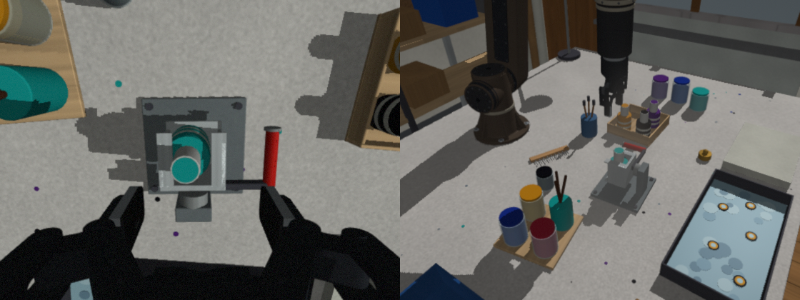

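The bottle is upright in the level cradle. Its cap is 1.4 mm along and −4.9 mm across from the stand middle, its top is at 0.163 and the prong tilt is about 0. Pot, jar and bottles are all standing in place and the gripper is clear, so I hand in.

```bash
python3 -c "
from cell import robot
print(robot.sign_off())"
```

```text
the job is handed in; nothing more can be done
None
```

I handed the job in at about 25 s of robot time. As far as my checks show, the turquoise bottle was turned right over and is back upright in the level cradle. The sign-off gives no verdict.

**What I did:**
- I found the cradle tilted by about 0.58 rad, so I pulled it down to its upright stop by the red handle.
- I lifted the turquoise bottle out of the crate by its cap and slid it into the cradle until the cap centre was 1.5 mm from the stand middle.
- I turned the cradle over by the handle, held it there for just under 2 s, turned it back, let go and moved clear.

**Last checks:**
- **Final position:** The cap top is at z 0.163 m (expected 0.162), centred 1.4 mm along and 4.9 mm across from the stand middle. The prong tilt is about 0 rad and the wrist force is near zero.
- **Other objects:** The other bottles, the brush pot and the ink jar looked upright and in place in the last picture. I did not measure them again.
- **Upside down:** The cradle measured about 3.13 rad from its floor plane. I felt no clear contact with the stop, with only about 2 N on the handle. The bottle was out of sight inside the cradle, so I could not see its position there.

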